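# Screw the spout elbow into the clamped coupling of the paper sprayer

### The job

Take the brass elbow out of the wooden rack, feel its lugs into the thread starts of the white coupling held in the vise, and screw it in clockwise (seen from above) until the rubber ring resists; then stop with the spout pointing along the red pointer, not past it, and let go. Work gently, without ramming or over-tightening the fitting, and leave everything else as it is.

Things in the scene. Friction and masses are not known exactly. Their poses are not given: they have to be found in the camera images.
- elbow_grip (a point): Loose brass hose elbow, 0.2 kg, upright in one hole of the wooden rack. Point: centre of its grip block, on the screw axis; z up, x along the horizontal spout. Block 30 mm along x, 26 mm along y (grip across y), 46 mm high, centred here. Under it a round collar 48 mm across, 5 mm thick; the collar's flat underside is 28 mm below this point. Lift it 26 mm or more to clear the rack.
- barrel_end (a point): Centre of the end of the elbow's round barrel, which goes into the coupling: on the screw axis, 24 mm below the collar's underside, 52 mm below the grip point. Barrel 24 mm in diameter, 24 mm long, end chamfered.
- lugs (a point): Point on the screw axis, 14 mm below the elbow collar's underside, at the height of the barrel's two steel lugs: round, 5 mm thick, sticking out along the elbow's +x and -x (in line with the spout) to 18 mm from the axis.
- spout_tip (a point): End of the elbow's copper barbed spout, 60 mm from the screw axis along the elbow's x, 28 mm above the collar's underside. The spout is 15 to 17 mm thick.
- mouth (a point): Centre of the top of the female coupling's relaxed black rubber ring, on its vertical bore axis, 90 mm above the table; z up, x along the red pointer. White body 57 mm across, its rim 5 mm below this point, fixed in a green vise: jaws to 59 mm above the table at its +y and -y sides, screw to -y.
- ledge (a point): Point on the bore axis 5 mm below the mouth: height of the tops of two inward ledges of the brass thread insert (bore 26 mm). The two opposite openings between them, 7 mm wide at the bore, are the thread starts: the lugs enter within about 4 degrees of their middle. Lugs resting on the ledges hold the collar's underside 11.5 mm above the mouth; over the openings it can go down onto the rubber ring.
- start_nominal (a point): Point 60 mm from the bore axis, 78 degrees counter-clockwise (seen from above) of the red pointer, at the mouth's height: the spout points here when the lugs are over the middle of the thread starts. But the insert may be turned up to 24 degrees either way; this is not measured and must be felt for. The opposite opening leads to the wrong direction.
- mark (a point): Point above the red pointer, 60 mm from the bore axis, at the mouth's height: the spout must end over it. Turned clockwise, the elbow runs free to about 30 degrees past the middle of the thread start; then the ledges' helical undersides draw it down 3.3 mm per rad onto the rubber ring with rising torque (0.05 to 0.25 N m at the pointer). It stays where it is left.
- seal (a joint): How far the rubber ring is pressed down, in m: 0 relaxed, at most 0.006; it pushes back with 3 N per mm. With the elbow properly screwed in and the spout at the red pointer it is pressed 1.2 to 4.2 mm.
- rack_top (a point): Centre of the top of the fixed wooden rack, 85 mm (x) by 190 mm (y), 40 mm high. Its two holes, 40 mm wide, lie 55 mm from here along +y and -y; the collars of elbow and plug rest on this top. Which is in which hole varies.
- plug_mid (a point): Loose blanking plug (leave it): grey collar 48 mm across, round blue top 26 mm across, in the other hole of the rack; point on its axis 12 mm above the rack's top. Its top is 24 mm above the rack's.
- dish: Bystander: white ceramic dish, 90 mm across, 45 mm high; origin under its centre.
- jar: Bystander: pigment jar, 56 mm across, 75 mm high; origin under its centre.
- baren: Bystander: round rubbing pad, 124 mm across, 14 mm high; origin under its centre.
- brush: Bystander: brush lying on the table.
- wrench: Bystander: wrench 180 mm long lying on the table.
There are look-alikes about, which are no part of the job. What is shaped like the part that bears elbow_grip but purple or turquoise is not meant.

How it is judged:
By the outcome, as a careful person would: the job done as asked, in the order asked, and still so for the second after the job is handed in, with the robot touching nothing.
It also fails if it takes over 58 s, if anything falls off the work surface, if the arm or the gripper's body presses on something with over 40 N, if the wrist force passes 120 N, or if a joint passes its speed limit or range.

### The arm

A 6-joint arm with a two-finger parallel gripper is mounted at the origin on the work surface. World frame = base frame: x ahead of the robot, y to its left, z up, the work surface at z = 0. Lengths are in m, angles in rad, forces in N, time in s.
With the tool pointing down it reaches from about 0.35 to 0.975 m from the base axis. Payload 4.9 kg.
Tool frame: the origin (TCP) lies on the front face of the gripper's body, between the roots of the fingers; the fingertips stand ctrl.finger_overhang ahead of it and the grasp point (between the pads) lies 54 mm ahead of it (ctrl.finger_overhang is the distance from the TCP to the fingertips, in m); z points along the fingers, y is the line along which they close (so a half turn about z gives the same grasp; the last joint's range is limited). The gripper opens to 85 mm and grips with 20 to 120 N. Pads are 22 mm wide; open, the fingers measure 114 mm over their backs; the gripper's body (76 mm by 85 mm) begins 54 mm behind the grasp point. The pads swing forward as they close: fully open they stand 13 mm farther back than shut.
Start: joints at [1.051, 0.053, 1.613, -0, 1.476, -0.119], TCP at [0.244, 0.575, 0.304] pointing down, gripper open.
Joint ranges: [-3.01, 3.01], [-1.01, 2.22], [0.06, 2.58], [-1.02, 4.17], [0.09, 2.62], [-3.14, 3.14]. Speed limits (rad/s): [2.57, 2.57, 3.14, 3.14, 3.14, 3.14].

### API

Orientations are given as a rotation vector (axis times angle).
In Python, from station import ctrl, vision gives the robot as it stands. The module is installed in compiled form; this text tells all that it offers.
- The arm moves only by the tool drive_tool, never from a script. Its argument "rows" is a list of rows, each a list of 2 entries, a list of its own where there are three numbers: the shift along the tool's x, y, z in m, then the turn about the tool's z in rad. A call has 1 to 10 rows; each row shifts and turns the commanded pose from where the row before left it, along the tool's axes as they then stand; what a row does not reach is not made up. A row lasts 1/10 s, in which the tool goes at most 50 mm and 8.59 degrees, less where a joint would pass 70% of its speed; a pose out of reach is approached as far as the arm can. A call with a gripper value outside its range is refused whole. "jaw" is the closure, from 0 (fully open) to 1 (shut), set as the call begins (left out, the last holds). The fingers move at their own pace and stop on an object; "grip_force" is the grip in N (left out, the last holds). Time passes only in rows, so rows that do not move let the fingers close. It gives the time, the measured TCP pose, the force, the opening and the grip force at its end, in the units of the state.
- ctrl.get_obs(): the state, without advancing time (a new reading comes with each control period).
- vision.get_image(name): name is "scene" or "top"; returns a dict with "image" (480x640x3 uint8, blue, green, red), "vertical_fov" (degrees; the focal length in pixels is half the picture's height over the tangent of half this angle, whatever the lens; pixels are square), "cx", "cy" (the principal point, pixels), "R" (3x3) and "t" (3): a world point X has camera coordinates R X + t. Camera axes: x right, y down, z forward; pixel columns grow to the right and rows downward; lengths in m; the calibration is good to about 2 mm. A picture is of the moment at which its call begins. There is no depth.
- ctrl.finish_job(): hands the job in; it is judged then, once.
The state is a dict: "t": time; "q": joint angles; "dq": joint speeds; "effort": joint torques, N m; "tool_pos": TCP position; "tool_rot": TCP orientation; "contact_force": force on the tool from outside, world axes, zero at the start; "wrist_torque": the same for the moment, N m; "opening": finger opening in m; "grip_force": force on a finger pad.
Only numpy, scipy, OpenCV 4.12 (cv2) and the standard library are available. Lean on these libraries where they do the work, as an engineer would, in place of code of your own. Each camera call takes 0.05 s, during which the arm holds its last target. There are 200 camera calls.

## Working session

There is one attempt and no reset: what is moved stays moved. The work goes in short steps, Python scripts to look and compute and a tool call to move; the robot and the scene stay as the last step left them, time stands still between calls to the robot, and variables do not carry over. Pictures are saved under pics/ and viewed, at most 10 in all, crops included, and the job is handed in when it is done.

Besides the shell and the picture viewer there is one more tool, called after "Request:" as name(argument=value, ...) on one line, values as JSON. drive_tool: Moves the arm, as the interface text tells. Its arguments: {"type":"object","properties":{"rows":{"type":"array","items":{"type":"array"}},"jaw":{"type":"number"},"grip_force":{"type":"number"}},"required":["rows"]}

```bash
mkdir -p pics; cat > h.py <<'E'
import numpy as np,cv2
from station import ctrl,vision
def cap(n,f):
    d=vision.get_image(n); cv2.imwrite('pics/'+f,d['image']); return d
def F(d): return 240/np.tan(np.radians(d['vertical_fov'])/2)
def unproj(d,u,v,z):
    R,t=np.array(d['R']),np.array(d['t']); f=F(d)
    r=R.T@np.array([(u-d['cx'])/f,(v-d['cy'])/f,1]); c=-R.T@t
    return c+r*(z-c[2])/r[2]
def proj(d,X):
    p=np.array(d['R'])@np.array(X)+np.array(d['t']); f=F(d)
    return np.array([f*p[0]/p[2]+d['cx'],f*p[1]/p[2]+d['cy']])
E
python3 - <<'E'
from h import *
import pickle
for n in('top','scene'):
    d=cap(n,n+'0.png'); pickle.dump(d,open(n+'0.pkl','wb')); print(n,d['vertical_fov'],d['cx'],d['cy'],-np.array(d['R']).T@d['t'],d['R'])
print(ctrl.get_obs(),ctrl.finger_overhang)
E
```

```text
top 45.79644412422364 324.50474357761965 240.5243129347749 [ 0.45758319 -0.0300639   1.21597718] [[ 0.00886791 -0.99995887 -0.00190136]
 [-0.99365397 -0.00859875 -0.11215098]
 [ 0.11213001  0.00288383 -0.99368936]]
scene 56.32338132344486 316.2421252880477 241.1144713563526 [1.16410414 0.67935786 0.82536628] [[-0.76334792  0.64597247 -0.00441889]
 [ 0.40899245  0.47799029 -0.77733549]
 [-0.50002514 -0.59518472 -0.62907075]]
{'t': 0.1, 'q': array([ 1.05100762e+00,  5.32962053e-02,  1.61417220e+00,  8.83477765e-06,
        1.47601610e+00, -1.18976386e-01]), 'dq': array([-0.00039451, -0.00232793, -0.00306919,  0.00010779,  0.00089949,
       -0.00157167]), 'effort': array([ 6.80890153e-04, -3.94903779e+01, -3.71364999e+01, -5.47167474e-05,
        3.90527493e-03,  1.28844792e-05]), 'tool_pos': array([0.24361924, 0.575089  , 0.30277324]), 'tool_rot': array([-6.25269760e-01, -3.07812441e+00,  2.81655569e-03]), 'contact_force': array([ 0.54234742, -0.19300035, -0.06605887]), 'wrist_torque': array([-0.01943455,  0.00911439,  0.03434625]), 'grip_force': 0.0, 'opening': 0.08548689068691925} 0.0726
```

View pics/top0.png

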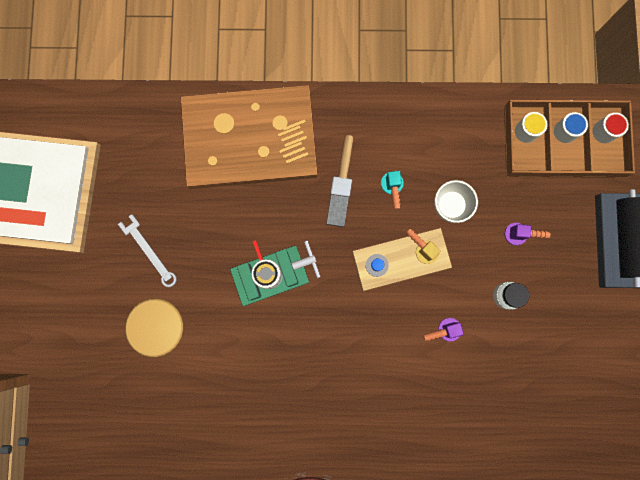

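View pics/scene0.png

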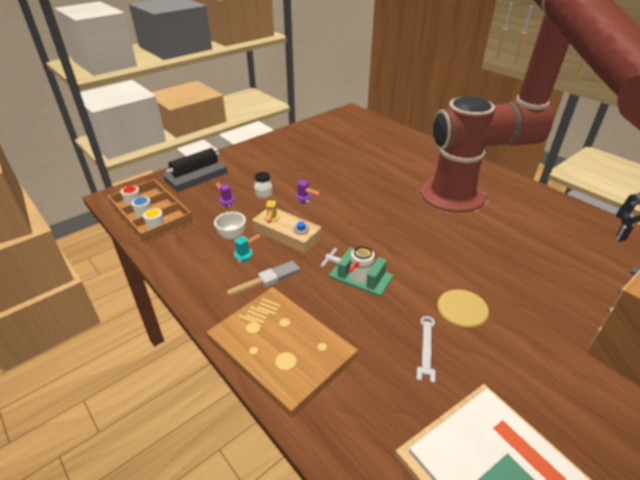

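Top view: elbow block about (428,252) with spout towards (410,232), plug (377,265), coupling ring (265,273), red pointer (256,245). I'll enlarge the two key areas.

```bash
python3 - <<'E'
from h import *
im=cv2.imread('pics/top0.png')
a=cv2.resize(im[220:300,350:455],None,fx=7,fy=7,interpolation=cv2.INTER_CUBIC)[:, :735]
b=cv2.resize(im[230:310,225:330],None,fx=7,fy=7,interpolation=cv2.INTER_CUBIC)
o=np.vstack([a,b]); o=cv2.resize(o,None,fx=4/7,fy=4/7); 
o=np.hstack([cv2.resize(a,(400,305)),cv2.resize(b,(400,305))])
cv2.imwrite('pics/crop.png',o)
E
```

```text
(no output)
```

View pics/crop.png

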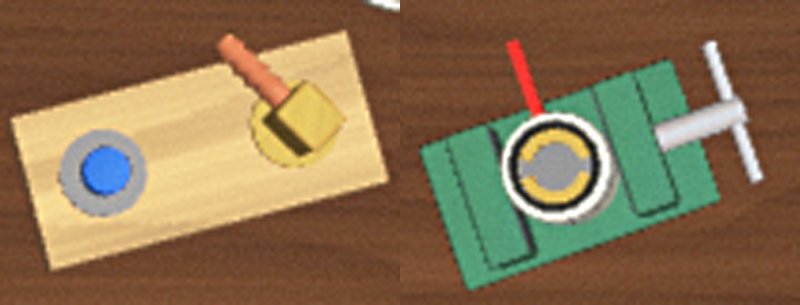

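```bash
cat > m.py <<'E'
from h import *
import pickle
def cont(mask,near):
    mask=mask.astype(np.uint8); cs,_=cv2.findContours(mask,cv2.RETR_EXTERNAL,cv2.CHAIN_APPROX_NONE)
    return [c for c in cs if cv2.contourArea(c)>60 and np.linalg.norm(c.mean((0,1))-near)<150]
def up(d,u,v,r=40,s=8):
    u0,v0=u-r,v-r
    im=cv2.resize(d['image'][v0:v+r,u0:u+r],None,fx=s,fy=s,interpolation=cv2.INTER_CUBIC)
    return im,lambda p:(np.asarray(p,float)+.5)/s-.5+[u0,v0]
def hsv(im): return cv2.cvtColor(im,cv2.COLOR_BGR2HSV)
E
cat > m1.py <<'E'
from m import *
out=[]
for n,cp,el in(('top',(265,273),(423,247)),('scene',(363,256),(272,212))):
    d=pickle.load(open(n+'0.pkl','rb'))
    im,tf=up(d,*cp); H=hsv(im)
    blk=(H[...,2]<75)
    red=((H[...,0]<6)|(H[...,0]>174))&(H[...,1]>190)&(H[...,2]>120)
    red=red.astype(np.uint8)
    k,lab,st,ce=cv2.connectedComponentsWithStats(red)
    i=1+np.argmax(st[1:,4]); ys,xs=np.where(lab==i)
    P=np.array([unproj(d,*tf((x,y)),.08)[:2] for x,y in zip(xs[::7],ys[::7])])
    m=P.mean(0); w,V=np.linalg.eigh(np.cov(P.T)); print(n,'red',st[i],m,np.degrees(np.arctan2(V[1,1],V[0,1])),4*np.sqrt(w))
    for c in cont(blk,(320,320)):
        (e,ax,an)=cv2.fitEllipse(c); print(n,'blk',tf(e),np.array(ax)/8,unproj(d,*tf(e),.09))
    wht=(H[...,1]<60)&(H[...,2]>190)
    for c in cont(wht,(320,320)):
        (e,ax,an)=cv2.fitEllipse(c); print(n,'wht',tf(e),np.array(ax)/8,unproj(d,*tf(e),.085))
    im2,tf2=up(d,*el); H2=hsv(im2)
    cop=(H2[...,0]>3)&(H2[...,0]<13)&(H2[...,1]>110)&(H2[...,2]>110)
    k,lab,st,ce=cv2.connectedComponentsWithStats(cop.astype(np.uint8)); i=1+np.argmax(st[1:,4]); ys,xs=np.where(lab==i)
    P=np.array([unproj(d,*tf2((x,y)),.068)[:2] for x,y in zip(xs[::7],ys[::7])])
    m=P.mean(0); w,V=np.linalg.eigh(np.cov(P.T)); print(n,'cop',st[i],m,np.degrees(np.arctan2(V[1,1],V[0,1])),4*np.sqrt(w))
    br=(H2[...,0]>20)&(H2[...,0]<30)&(H2[...,1]>140)
    out.append(np.hstack([im,im2])); o2=np.hstack([np.dstack([blk*255,wht*255,red*255]),np.dstack([cop*255,br*255,br*0])]).astype(np.uint8); out.append(o2)
cv2.imwrite('pics/dbg.png',cv2.resize(np.vstack([np.hstack(out[:2]),np.hstack(out[2:])]),(800,400)))
E
python3 m1.py
```

```text
top red [ 226   61   75  153 4052] [0.56599614 0.10816349] -159.1836092129268 [0.00750141 0.04611318]
top blk [249.86624146 267.01981354] [1.50643086 7.85680819] [0.53045341 0.12083207 0.09      ]
top blk [265.05209732 273.12959671] [22.89562225 23.0568428 ] [0.51859735 0.09044463 0.09      ]
top wht [265.4604454  273.29354477] [28.27707291 28.58683205] [0.51854916 0.09016009 0.085     ]
top cop [    0     0   531   331 69323] [ 0.62874532 -0.2017001 ] 83.4768060742857 [0.07685998 0.12398807]
scene red [215 373  62  66 934] [0.56391507 0.10967941] -165.96751761051993 [0.00604857 0.04116556]
scene wht [362.23231125 253.53195953] [14.97296333 22.03800964] [0.51931847 0.09293812 0.085     ]
scene cop [     0      0    640    640 190879] [ 0.54820049 -0.27236824] 53.4010383729207 [0.27938869 0.47987454]
```

View pics/dbg.png

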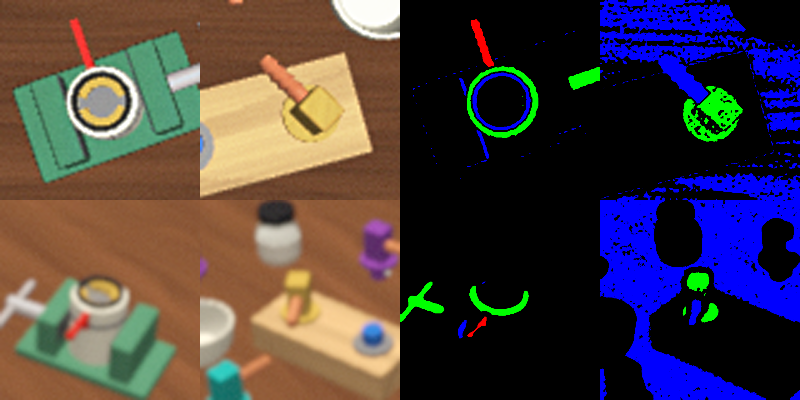

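```bash
cat > m2.py <<'E'
from m import *
from scipy.optimize import minimize
out=[]
S={}
for n,el in(('top',(423,247)),('scene',(272,212))):
    d=pickle.load(open(n+'0.pkl','rb'))
    im,tf=up(d,*el,r=32,s=8); H=hsv(im)
    cop=((H[...,0]>2)&(H[...,0]<13)&(H[...,1]>110)&(H[...,2]>(150))).astype(np.uint8)
    k,lab,st,ce=cv2.connectedComponentsWithStats(cop); i=1+np.argmax(st[1:,4]); ys,xs=np.where(lab==i); cop=lab==i
    P=np.array([unproj(d,*tf((x,y)),.068)[:2] for x,y in zip(xs[::7],ys[::7])])
    m=P.mean(0); w,V=np.linalg.eigh(np.cov(P.T)); print(n,'cop',st[i],m,np.degrees(np.arctan2(V[1,1],V[0,1])),4*np.sqrt(w))
    br=((H[...,0]>20)&(H[...,0]<30)&(H[...,1]>125)).astype(np.uint8)
    br=cv2.morphologyEx(br,cv2.MORPH_CLOSE,np.ones((9,9)))
    k,lab,st,ce=cv2.connectedComponentsWithStats(br); i=1+np.argmax(st[1:,4]); br=lab==i
    S[n]=(d,tf,(br|cop).astype(float),el)
    out.append(np.hstack([im,np.dstack([cop*255,br*255,br*0]).astype(np.uint8)]))
def sil(d,el,x,y,th):
    M=np.zeros((512,512),np.uint8); c,s=np.cos(th),np.sin(th)
    def hull(pts):
        q=np.array([proj(d,[x+c*a-s*b,y+s*a+c*b,.068+z]) for a,b,z in pts])
        q=((q-np.array(el)+32)+.5)*8-.5
        cv2.fillConvexPoly(M,cv2.convexHull(np.round(q*16).astype(np.int32)),1,shift=4)
    hull([(a,b,z) for a in(-.015,.015) for b in(-.013,.013) for z in(-.023,.023)])
    A=np.linspace(0,2*np.pi,40)
    hull([(.024*np.cos(t),.024*np.sin(t),z) for t in A for z in(-.028,-.023)])
    hull([(a,.008*np.cos(t),.008*np.sin(t)) for t in A for a in(.0,.06)])
    return M
B=lambda a:cv2.GaussianBlur(a.astype(float),(0,0),4)
for names in(['top'],['scene'],['top','scene']):
    f=lambda p:sum(((B(sil(S[n][0],S[n][3],p[0]/1e3,p[1]/1e3,p[2]))-B(S[n][2]))**2).sum() for n in names)
    x0=unproj(S['top'][0],428,252,.085)
    b=min((minimize(f,[x0[0]*1e3,x0[1]*1e3,t],method='Nelder-Mead',options=dict(initial_simplex=np.array([[x0[0]*1e3,x0[1]*1e3,t],[x0[0]*1e3+5,x0[1]*1e3,t],[x0[0]*1e3,x0[1]*1e3+5,t],[x0[0]*1e3,x0[1]*1e3,t+.2]]))) for t in(.4,.8)),key=lambda r:r.fun)
    print(names,b.x[:2],np.degrees(b.x[2]),b.fun)
cv2.imwrite('pics/dbg2.png',np.vstack(out))
E
python3 m2.py
```

```text
top cop [ 129  111  153  152 8172] [ 0.59464708 -0.21296028] 45.17739573935729 [0.01357381 0.05281167]
scene cop [ 257  123  255  186 8885] [ 0.52165259 -0.21393459] 89.97577455824313 [0.01902686 0.15366633]
['top'] [ 567.91731815 -239.4293756 ] 44.8045778532088 4704.67792337033
['scene'] [ 519.39296984 -286.70524362] 56.500449752758065 13390.019966721378
['top', 'scene'] [ 567.88302825 -239.3232524 ] 45.96134691507474 24433.968100986207
```

View pics/dbg2.png

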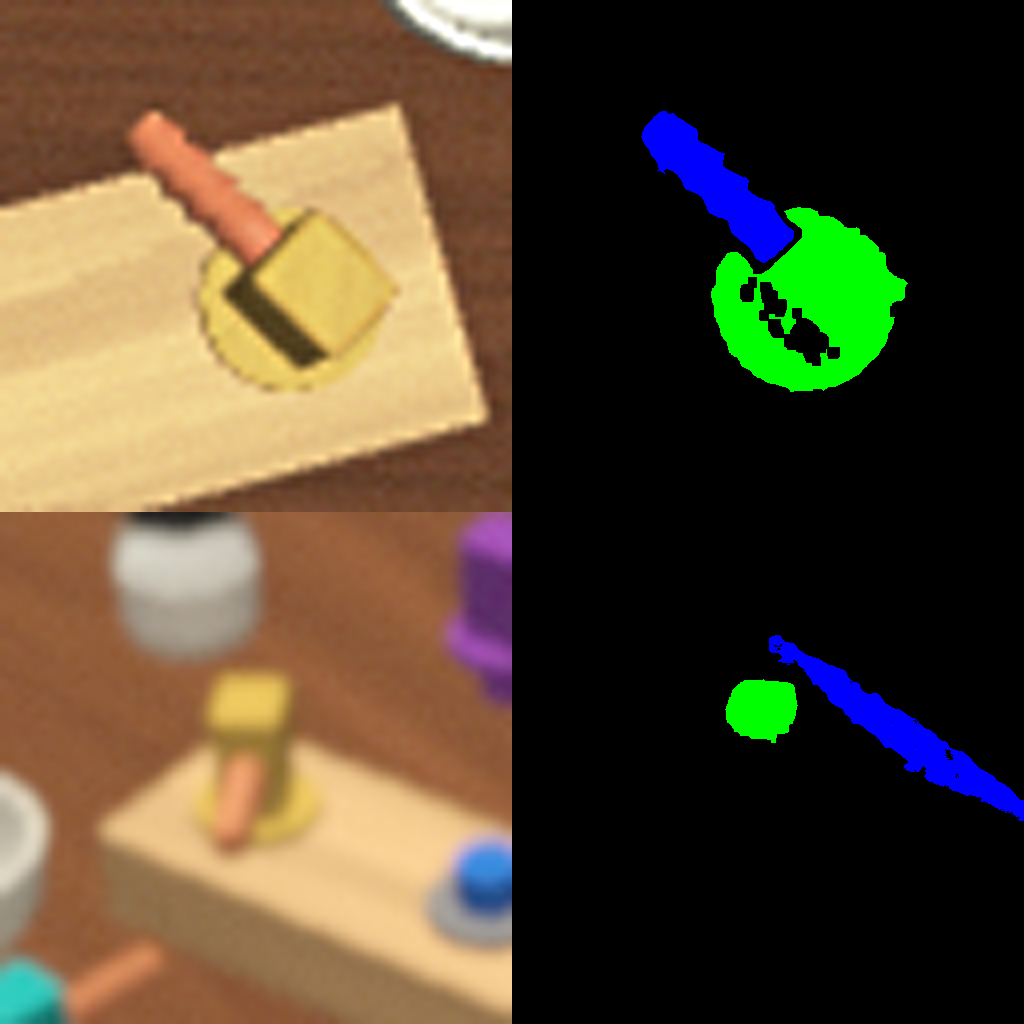

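Top view fit: elbow axis at (0.568, -0.239), spout yaw about 45°; mouth (0.5186, 0.0903), pointer yaw 20.8°. Planning the approach.

```bash
cat > plan.py <<'E'
from h import *
from scipy.spatial.transform import Rotation as Ro
import sys
def state():
    o=ctrl.get_obs(); M=Ro.from_rotvec(o['tool_rot']).as_matrix()
    return o,np.array(o['tool_pos']),np.arctan2(M[1,0],M[0,0]),M
def plan(target,yaw,n,nd=4):
    o,p,a,M=state(); print('t',round(o['t'],2),'pos',p.round(4),'yaw',np.degrees(a).round(2),'tilt',np.degrees(np.arccos(-M[2,2])).round(2))
    T=np.array(target); da=(np.radians(yaw)-a+np.pi)%(2*np.pi)-np.pi; p=p.copy(); rows=[]
    for i in range(n):
        d=(T-p)/(n-i); t=round(-da/n,3); ca,sa=np.cos(a),np.sin(a)
        s=[round(x,nd) for x in(d[0]*ca+d[1]*sa, d[0]*sa-d[1]*ca, -d[2])]
        rows.append([s,t]); p+=[s[0]*ca+s[1]*sa,s[0]*sa-s[1]*ca,-s[2]]; a-=t
    print(str([[list(map(float,r[0])),float(r[1])] for r in rows]).replace(' ',''))
if __name__=='__main__':
    v=list(map(float,sys.argv[1:])); plan(v[:3],v[3],int(v[4]))
E
python3 plan.py 0.568 -0.239 0.24 44.8 20
```

```text
t 0.1 pos [0.2436 0.5751 0.3028] yaw 157.04 tilt 0.11
[[[-0.0308,-0.0312,0.0031],0.098],[[-0.0337,-0.028,0.0031],0.098],[[-0.0363,-0.0245,0.0031],0.098],[[-0.0385,-0.0209,0.0031],0.098],[[-0.0404,-0.017,0.0031],0.098],[[-0.0418,-0.013,0.0032],0.098],[[-0.0429,-0.0088,0.0031],0.098],[[-0.0436,-0.0046,0.0032],0.098],[[-0.0438,-0.0003,0.0031],0.098],[[-0.0436,0.004,0.0032],0.098],[[-0.043,0.0082,0.0031],0.098],[[-0.042,0.0124,0.0032],0.098],[[-0.0406,0.0165,0.0031],0.098],[[-0.0388,0.0204,0.0032],0.098],[[-0.0366,0.0241,0.0031],0.098],[[-0.0341,0.0275,0.0032],0.098],[[-0.0313,0.0307,0.0031],0.098],[[-0.0281,0.0337,0.0032],0.098],[[-0.0247,0.0362,0.0031],0.098],[[-0.021,0.0385,0.0032],0.098]]
```

Request:
drive_tool(rows=[[[-0.031,-0.031,0.003],0.098],[[-0.034,-0.028,0.003],0.098],[[-0.036,-0.0245,0.003],0.098],[[-0.0385,-0.021,0.003],0.098],[[-0.04,-0.017,0.003],0.098],[[-0.042,-0.013,0.003],0.098],[[-0.043,-0.009,0.003],0.098],[[-0.0435,-0.0045,0.003],0.098],[[-0.044,0,0.003],0.098],[[-0.0435,0.004,0.003],0.098]])

```text
t: 1.1
tool_pos: [0.4063, 0.1669, 0.2735]
tool_rot: [-2.005, -2.418, 0.0]
contact_force: [-0.4, -0.3, -0.8]
opening: 0.0854
grip_force: 0.0
```

Request:
drive_tool(rows=[[[-0.043,0.008,0.003],0.098],[[-0.042,0.0125,0.003],0.098],[[-0.0405,0.0165,0.003],0.098],[[-0.039,0.02,0.003],0.098],[[-0.0365,0.024,0.003],0.098],[[-0.034,0.0275,0.003],0.098],[[-0.031,0.031,0.003],0.098],[[-0.028,0.0335,0.003],0.098],[[-0.0245,0.036,0.003],0.098],[[-0.021,0.0385,0.003],0.098]])

```text
t: 2.1
tool_pos: [0.5683, -0.2395, 0.2431]
tool_rot: [-2.907, -1.189, 0.001]
contact_force: [1.3, -0.2, -0.1]
opening: 0.0852
grip_force: 0.0
```

Request:
drive_tool(rows=[[[0,0,0],0],[[0,0,0],0]])

```text
t: 2.3
tool_pos: [0.5678, -0.2383, 0.2428]
tool_rot: [-2.904, -1.194, 0.002]
contact_force: [0.1, 0.5, -0.3]
opening: 0.0854
grip_force: 0.0
```

```bash
python3 plan.py 0.568 -0.239 0.125 45 6
```

```text
t 2.3 pos [ 0.5678 -0.2383  0.2428] yaw 44.69 tilt 0.13
[[[-0.0001,0.0001,0.0196],-0.001],[[-0.0001,0.0001,0.0196],-0.001],[[-0.0,0.0001,0.0196],-0.001],[[-0.0001,0.0001,0.0197],-0.001],[[-0.0,0.0001,0.0196],-0.001],[[-0.0001,0.0001,0.0197],-0.001]]
```

Request:
drive_tool(rows=[[[-0.0003,0.0006,0.03],0],[[0,0,0.03],0],[[0,0,0.025],0],[[0,0,0.02],0],[[0,0,0.013],0],[[0,0,0],0]])

```text
t: 2.9
tool_pos: [0.567, -0.2366, 0.1237]
tool_rot: [-2.901, -1.196, 0.004]
contact_force: [-0.1, 0.2, -0.5]
opening: 0.0856
grip_force: 0.0
```

Request:
drive_tool(rows=[[[0,0,0],0],[[0,0,0],0],[[0,0,0],0],[[0,0,0],0],[[0,0,0],0],[[0,0,0],0],[[0,0,0],0],[[0,0,0],0]], jaw=1, grip_force=50)

```text
t: 3.7
tool_pos: [0.5689, -0.2388, 0.1271]
tool_rot: [2.904, 1.195, 0.002]
contact_force: [-0.2, 0.1, 6.2]
opening: 0.0257
grip_force: 49.8
```

```bash
python3 plan.py 0.568 -0.239 0.235 45 5
```

```text
t 3.7 pos [ 0.5689 -0.2388  0.1271] yaw 44.73 tilt 0.1
[[[-0.0002,-0.0001,-0.0216],-0.001],[[-0.0002,-0.0001,-0.0216],-0.001],[[-0.0001,-0.0001,-0.0216],-0.001],[[-0.0002,-0.0001,-0.0216],-0.001],[[-0.0001,-0.0001,-0.0215],-0.001]]
```

Request:
drive_tool(rows=[[[0,0,-0.01],0],[[0,0,-0.02],0],[[0,0,-0.03],0],[[0,0,-0.03],0],[[0,0,-0.02],0],[[0,0,0],0]])

```text
t: 4.3
tool_pos: [0.5696, -0.2391, 0.2398]
tool_rot: [2.901, 1.194, 0.006]
contact_force: [0.1, -0.6, -1.3]
opening: 0.0254
grip_force: 49.2
```

```bash
python3 - <<'E'
from m import *
from plan import *
for i in range(3):
    o,p,a,M=state(); print(o['t'],p.round(4),np.degrees(a).round(2),o['contact_force'].round(1),o['wrist_torque'].round(3),o['opening'])
    d=cap('top','lift%d.png'%i)
pickle.dump(d,open('lift.pkl','wb'))
d2=cap('scene','lifts.png');pickle.dump(d2,open('lifts.pkl','wb'))
q=proj(d,[.568,-.239,.18]).astype(int); q2=proj(d2,[.568,-.239,.18]).astype(int)
c=lambda d,q:cv2.resize(d['image'][max(0,q[1]-60):q[1]+60,q[0]-60:q[0]+60],(400,400),interpolation=cv2.INTER_CUBIC)
cv2.imwrite('pics/liftc.png',np.hstack([c(d,q),c(d2,q2)]))
E
python3 plan.py 0.5186 0.0903 0.237 98.8 10
```

```text
4.3 [ 0.5696 -0.2391  0.2398] 44.73 [ 0.1 -0.6 -1.3] [0.029 0.    0.029] 0.02538082129408201
4.35 [ 0.5687 -0.2386  0.2372] 44.74 [-1.   0.1 -2.6] [ 0.008 -0.001  0.013] 0.02553411749779929
4.4 [ 0.568  -0.2382  0.2352] 44.73 [-0.2  0.6 -2.7] [ 0.007  0.01  -0.024] 0.025234337004250353
t 4.5 pos [ 0.5673 -0.2378  0.2334] yaw 44.73 tilt 0.23
[[[0.0196,-0.0267,-0.0004],-0.094],[[0.0221,-0.0248,-0.0004],-0.094],[[0.0243,-0.0226,-0.0004],-0.094],[[0.0263,-0.0202,-0.0003],-0.094],[[0.0281,-0.0177,-0.0004],-0.094],[[0.0296,-0.015,-0.0003],-0.094],[[0.0309,-0.0121,-0.0004],-0.094],[[0.0319,-0.0091,-0.0003],-0.094],[[0.0326,-0.0061,-0.0004],-0.094],[[0.033,-0.0031,-0.0003],-0.094]]
```

View pics/liftc.png

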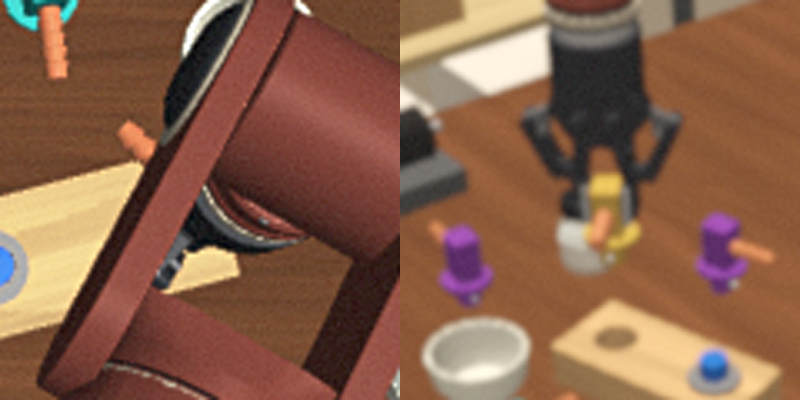

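Elbow is held and clear of the rack (scene view: spout toward camera, hole empty). Use the first top picture for a prior of the thread-start angle.

```bash
python3 - <<'E'
from m import *
d=pickle.load(open('top0.pkl','rb'))
I=d['image'].astype(np.float32)
best={}
for r in(.0138,.015,.0165):
    A=np.radians(np.arange(0,360,3)); 
    q=np.array([proj(d,[.5186+r*np.cos(a),.0903+r*np.sin(a),.085]) for a in A]).astype(np.float32)
    c=cv2.remap(I,q[None,:,0],q[None,:,1],cv2.INTER_CUBIC)[0]
    s=c[:,2]-c[:,0]   # yellowness
    print(r,s[::2].astype(int))
    best[r]=s
s=sum(best.values()); g=s[:60]+s[60:]
k=np.cos(np.arange(-60,60)*0)
x=np.arange(0,180,3.); m=np.convolve(np.r_[g,g,g],np.ones(9)/9,'same')[60:120]; i=np.argmin(m); print('gap mid (mod180)',x[i],m.astype(int))
w=np.clip(np.median(g)-g,0,None); print('centroid',np.degrees(np.angle((w*np.exp(2j*np.radians(x))).sum())/2)%180)
E
python3 plan.py 0.5186 0.0903 0.237 98.8 10 | head -1
```

```text
0.0138 [110 111 109 131 149 117 108 112 133 136 117 130 138  83  22  -8  -5 -13
  30 108 133 138 126 112 118 130 116 120 135 129 129 147 139 122 120 135
 135 122 121 134 138 130 144 111  13 -11  -9  13  56  95 122 130 135 135
 115 105 122 124 121 114]
0.015 [146 149 147 140 150 151 139 138 146 149 144 155 154  86  10 -10  -4  -9
  37 118 150 147 151 138 149 140 140 148 146 139 138 143 144 147 145 140
 146 139 138 149 147 156 160 115  15 -10  -9  20  85 138 149 150 146 149
 139 145 141 139 147 147]
0.0165 [141 141 144 146 146 146 147 141 143 140 141 145 156  80  -6  -6  -2  -7
  20 112 152 149 144 145 144 150 145 144 151 152 153 153 151 147 145 153
 143 153 151 147 152 160 142  85  10  -5  -7   6  79 149 159 145 149 143
 148 143 146 148 144 140]
gap mid (mod180) 93.0 [834 833 833 835 840 843 844 843 841 838 835 833 831 831 832 832 833 836
 844 854 863 859 826 761 674 576 476 374 269 165  78  29  33  86 170 268
 368 469 569 664 745 804 836 847 845 839 834 828 822 818 817 819 822 825
 826 826 827 830 833 835]
centroid 94.64916856871453
t 4.5 pos [ 0.5673 -0.2378  0.2334] yaw 44.73 tilt 0.23
```

Request:
drive_tool(rows=[[[0.0195,-0.0265,0],-0.094],[[0.022,-0.025,0],-0.094],[[0.0245,-0.0225,0],-0.094],[[0.0265,-0.02,0],-0.094],[[0.028,-0.0175,0],-0.094],[[0.0295,-0.015,0],-0.094],[[0.031,-0.012,-0.001],-0.094],[[0.032,-0.009,-0.001],-0.094],[[0.0325,-0.006,-0.001],-0.094],[[0.033,-0.003,0],-0.094]])

```text
t: 5.5
tool_pos: [0.5192, 0.0908, 0.2369]
tool_rot: [-2.043, -2.384, 0.003]
contact_force: [0.3, 0.3, -2.1]
opening: 0.0257
grip_force: 49.3
```

Request:
drive_tool(rows=[[[0,0,0],0],[[0,0,0],0],[[0,0,0],0],[[0,0,0],0]])

```text
t: 5.9
tool_pos: [0.5204, 0.0886, 0.2383]
tool_rot: [-2.05, -2.379, 0.001]
contact_force: [0.0, -0.3, -0.9]
opening: 0.0252
grip_force: 49.4
```

```bash
python3 plan.py 0.5186 0.0903 0.215 98.8 5; python3 -c "
from h import *
o=ctrl.get_obs();print(o['contact_force'],o['wrist_torque'],o['dq'])"
```

```text
t 5.9 pos [0.5204 0.0886 0.2383] yaw 98.49 tilt 0.06
[[[0.0004,-0.0003,0.0047],-0.001],[[0.0004,-0.0003,0.0047],-0.001],[[0.0004,-0.0003,0.0046],-0.001],[[0.0004,-0.0003,0.0047],-0.001],[[0.0003,-0.0004,0.0046],-0.001]]
[ 0.04865727 -0.33369044 -0.93946322] [-0.00465251 -0.0519949   0.0148385 ] [-0.00167969 -0.00349845 -0.00496022  0.00157585 -0.00045917 -0.00205274]
```

Thread start appears around 95° (both gaps agree). Lower to just above the mouth, turn to 95°, average readings and look.

Request:
drive_tool(rows=[[[0,0,0.006],0.03],[[0,0,0.008],0.03],[[0,0,0.006],0],[[0,0,0.002],0],[[0,0,0],0]])

```text
t: 6.4
tool_pos: [0.5203, 0.0892, 0.2164]
tool_rot: [-2.119, -2.318, 0.001]
contact_force: [-0.8, -0.9, -2.5]
opening: 0.0255
grip_force: 49.4
```

```bash
cat > cmd.py <<'E'
import numpy as np
def integ(rows,p,a):
    p=np.array(p,float)
    for s,t in rows:
        c,z=np.cos(a),np.sin(a); p+=[s[0]*c+s[1]*z,s[0]*z-s[1]*c,-s[2]]; a-=t
    return p,a
E
python3 - <<'E'
from m import *
from plan import *
from cmd import *
E
python3 - <<'E'
from m import *
from plan import state
P=[];A=[];Fz=[];T=[]
for i in range(10):
    o,p,a,M=state(); P.append(p);A.append(np.degrees(a));Fz.append(o['contact_force']);T.append(o['wrist_torque'])
    d=vision.get_image('scene')
print(np.round(P,4)); print(np.mean(P,0).round(4),np.mean(A),np.mean(Fz,0).round(2),np.std(Fz,0).round(2),np.mean(T,0).round(3))
pickle.dump(d,open('pre.pkl','wb'))
q=proj(d,[.52,.09,.12]).astype(int)
cv2.imwrite('pics/pre.png',cv2.resize(d['image'][q[1]-50:q[1]+40,q[0]-60:q[0]+60],(800,600),interpolation=cv2.INTER_CUBIC)); print(q)
import numpy as np
rows=[[-0.031,-0.031,0.003],[-0.034,-0.028,0.003],[-0.036,-0.0245,0.003],[-0.0385,-0.021,0.003],[-0.04,-0.017,0.003],[-0.042,-0.013,0.003],[-0.043,-0.009,0.003],[-0.0435,-0.0045,0.003],[-0.044,0,0.003],[-0.0435,0.004,0.003],[-0.043,0.008,0.003],[-0.042,0.0125,0.003],[-0.0405,0.0165,0.003],[-0.039,0.02,0.003],[-0.0365,0.024,0.003],[-0.034,0.0275,0.003],[-0.031,0.031,0.003],[-0.028,0.0335,0.003],[-0.0245,0.036,0.003],[-0.021,0.0385,0.003]]
a=2*np.arctan2(3.07812441,.62526957); a=np.radians(157.0)
p=np.array([.244,.575,.304])
def go(s,t):
    global p,a
    c,z=np.cos(a),np.sin(a); p=p+[s[0]*c+s[1]*z,s[0]*z-s[1]*c,-s[2]]; a-=t
for s in rows: go(s,.098)
print('cmd elbow pre',p,np.degrees(a)); go([-.0003,.0006,.118],0); print('grasp',p); go([0,0,-.11],0)
for s in [[0.0195,-0.0265,0],[0.022,-0.025,0],[0.0245,-0.0225,0],[0.0265,-0.02,0],[0.028,-0.0175,0],[0.0295,-0.015,0],[0.031,-0.012,-0.001],[0.032,-0.009,-0.001],[0.0325,-0.006,-0.001],[0.033,-0.003,0]]: go(s,-.094)
go([0,0,.022],.06); print('now',p,np.degrees(a))
E
```

```text
[[0.5203 0.0892 0.2164]
 [0.5205 0.0893 0.2169]
 [0.5206 0.0894 0.2172]
 [0.5207 0.0895 0.2173]
 [0.5207 0.0895 0.2174]
 [0.5207 0.0896 0.2174]
 [0.5206 0.0896 0.2174]
 [0.5206 0.0896 0.2172]
 [0.5205 0.0896 0.2172]
 [0.5205 0.0896 0.2171]]
[0.5206 0.0895 0.2171] 95.15639849635906 [ 0.07  0.02 -1.83] [0.43 0.52 0.55] [0.003 0.011 0.01 ]
[362 242]
cmd elbow pre [ 0.56779807 -0.23841167  0.244     ] 44.70027215435866
grasp [ 0.56800687 -0.23904917  0.126     ]
now [0.52030061 0.0889459  0.217     ] 95.12055812587113
```

View pics/pre.png

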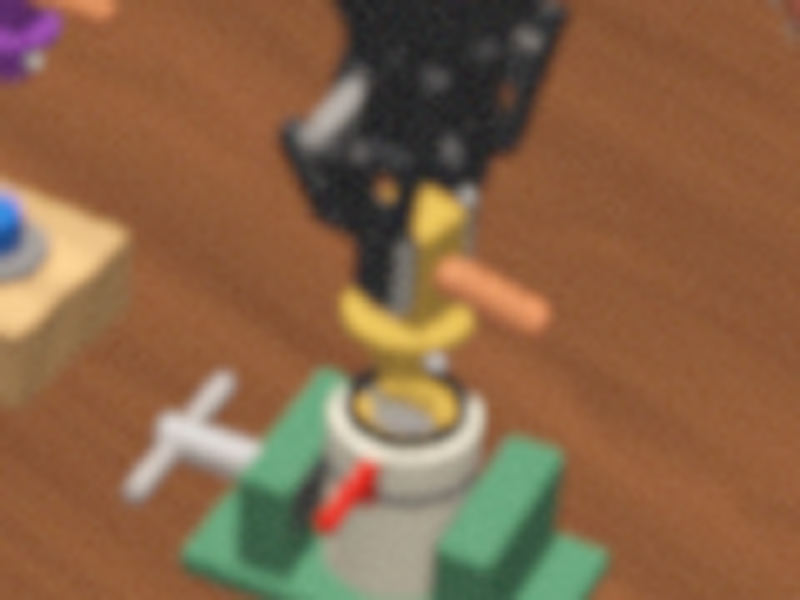

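Scene view: elbow hangs straight above the mouth, spout to the right, consistent with the numbers. Correct by ~2 mm and descend carefully.

Request:
drive_tool(rows=[[[0.0012,-0.0018,0.002],0],[[0,0,0.005],0],[[0,0,0.005],0],[[0,0,0.004],0],[[0,0,0.002],0],[[0,0,0],0],[[0,0,0],0]])

```text
t: 7.6
tool_pos: [0.5186, 0.0906, 0.1989]
tool_rot: [2.119, 2.319, 0.0]
contact_force: [-0.6, 0.4, -1.3]
opening: 0.0255
grip_force: 49.4
```

Request:
drive_tool(rows=[[[0,0,0.002],0],[[0,0,0.002],0],[[0,0,0.002],0],[[0,0,0],0],[[0,0,0],0]])

```text
t: 8.1
tool_pos: [0.5187, 0.0907, 0.1929]
tool_rot: [2.119, 2.319, 0.001]
contact_force: [0.7, 0.9, -2.7]
opening: 0.0254
grip_force: 49.3
```

Request:
drive_tool(rows=[[[0,0,0.002],0],[[0,0,0.002],0],[[0,0,0],0]])

```text
t: 8.4
tool_pos: [0.5187, 0.0907, 0.1888]
tool_rot: [2.119, 2.319, 0.001]
contact_force: [1.6, 0.4, -2.7]
opening: 0.0253
grip_force: 49.4
```

Request:
drive_tool(rows=[[[0,0,0.001],0],[[0,0,0.001],0],[[0,0,0.001],0],[[0,0,0],0]])

```text
t: 8.8
tool_pos: [0.5187, 0.0907, 0.1859]
tool_rot: [2.119, 2.319, 0.001]
contact_force: [1.6, 1.6, -1.3]
opening: 0.0252
grip_force: 49.5
```

Request:
drive_tool(rows=[[[0,0,0.001],0],[[0,0,0.001],0],[[0,0,0],0]])

```text
t: 9.1
tool_pos: [0.5187, 0.0907, 0.1839]
tool_rot: [2.119, 2.319, 0.001]
contact_force: [3.8, 1.1, -1.2]
opening: 0.0256
grip_force: 49.5
```

```bash
python3 -c "
from plan import *
o,p,a,M=state();print(p,np.degrees(a),o['contact_force'],o['wrist_torque'])"
```

```text
[0.5187202  0.09065621 0.18394276] 95.15709969719754 [ 3.75251809  1.12601292 -1.15640543] [ 0.3325112  -0.48847665 -0.02628732]
```

Request:
drive_tool(rows=[[[0.0001,0.0004,0.0005],0],[[0,0,0.001],0],[[0,0,0],0]])

```text
t: 9.4
tool_pos: [0.5188, 0.0907, 0.1821]
tool_rot: [-2.119, -2.319, 0.0]
contact_force: [2.6, 1.5, -1.4]
opening: 0.0256
grip_force: 49.6
```

Request:
drive_tool(rows=[[[0,0,0.001],0],[[0,0,0.001],0],[[0,0,0],0]])

```text
t: 9.7
tool_pos: [0.5188, 0.0907, 0.1802]
tool_rot: [-2.119, -2.319, 0.0]
contact_force: [2.7, 0.9, -2.0]
opening: 0.0255
grip_force: 49.6
```

```bash
python3 -c "
from plan import *
o,p,a,M=state();print(p,np.degrees(a),o['contact_force'],o['wrist_torque'])"
```

```text
[0.51884489 0.09069981 0.18016416] 95.1562284632078 [ 2.73483058  0.92039559 -2.03712517] [ 0.21681273 -0.42096429  0.0242797 ]
```

Lugs have dropped past the ledge height with no resistance: they're in the thread starts. Continue to the ring.

Request:
drive_tool(rows=[[[0.0001,0.0004,0.001],0],[[0,0,0.001],0],[[0,0,0.0005],0],[[0,0,0],0]])

```text
t: 10.1
tool_pos: [0.519, 0.0908, 0.1775]
tool_rot: [-2.119, -2.319, 0.001]
contact_force: [0.3, 0.8, -2.1]
opening: 0.0255
grip_force: 49.4
```

Request:
drive_tool(rows=[[[0,0,0.001],0],[[0,0,0],0],[[0,0,0],0]])

```text
t: 10.4
tool_pos: [0.5191, 0.0908, 0.1768]
tool_rot: [-2.119, -2.319, 0.001]
contact_force: [-0.2, 0.4, -1.5]
opening: 0.0257
grip_force: 49.5
```

Request:
drive_tool(rows=[[[0,0,0.0005],0],[[0,0,0],0],[[0,0,0],0]])

```text
t: 10.7
tool_pos: [0.5193, 0.0908, 0.1765]
tool_rot: [-2.119, -2.319, 0.0]
contact_force: [-1.0, 0.2, -0.1]
opening: 0.0257
grip_force: 49.6
```

Request:
drive_tool(rows=[[[0,-0.0002,0.0005],0],[[0,0,0],0],[[0,0,0],0]])

```text
t: 11.0
tool_pos: [0.5192, 0.0908, 0.1761]
tool_rot: [2.119, 2.319, 0.0]
contact_force: [-1.6, 0.2, 1.4]
opening: 0.0255
grip_force: 49.7
```

```bash
python3 - <<'E'
from m import *
from plan import state
R=[]
for i in range(4):
    o,p,a,M=state(); R.append(np.r_[p*1e3,np.degrees(a),o['contact_force'],o['wrist_torque']]); d=vision.get_image('scene')
print(np.round(R,2))
E
```

```text
[[ 5.1924e+02  9.0840e+01  1.7613e+02  9.5160e+01 -1.5700e+00  1.8000e-01
   1.4300e+00 -7.0000e-02  7.0000e-02  0.0000e+00]
 [ 5.1925e+02  9.0840e+01  1.7613e+02  9.5160e+01 -3.5000e-01  7.0000e-02
   9.9000e-01 -5.0000e-02  1.3000e-01 -0.0000e+00]
 [ 5.1925e+02  9.0820e+01  1.7611e+02  9.5160e+01 -1.0000e+00 -3.7000e-01
   5.6000e-01 -4.0000e-02  1.1000e-01  3.0000e-02]
 [ 5.1924e+02  9.0850e+01  1.7608e+02  9.5160e+01 -2.3000e-01 -7.5000e-01
   1.9100e+00 -1.0000e-02  1.3000e-01  0.0000e+00]]
```

On the ring with ~3 N, lateral forces near zero. Turn through the free range.

Request:
drive_tool(rows=[[[0,0,0],0.06],[[0,0,0],0.06],[[0,0,0],0.06],[[0,0,0],0.06],[[0,0,0],0.06],[[0,0,0],0]])

```text
t: 11.8
tool_pos: [0.5194, 0.0909, 0.1761]
tool_rot: [2.442, 1.976, 0.001]
contact_force: [1.0, 0.2, 1.8]
opening: 0.0255
grip_force: 49.7
```

```bash
cat > rd.py <<'E'
from plan import *
o,p,a,M=state();print((p*1e3).round(2),np.degrees(a).round(2),o['contact_force'].round(2),o['wrist_torque'].round(3))
E
python3 rd.py
```

```text
[519.39  90.92 176.13] 77.97 [1.01 0.2  1.76] [ 0.036 -0.038 -0.01 ]
```

Request:
drive_tool(rows=[[[0,0,0],0.06],[[0,0,0],0.06],[[0,0,0],0.06],[[0,0,0],0.04],[[0,0,0],0]])

```text
t: 12.3
tool_pos: [0.5193, 0.0909, 0.1761]
tool_rot: [2.643, 1.698, 0.001]
contact_force: [0.9, 0.7, 1.2]
opening: 0.0255
grip_force: 49.7
```

```bash
python3 rd.py
```

```text
[519.31  90.87 176.07] 65.43 [0.89 0.66 1.19] [-0.017 -0.037 -0.029]
```

Request:
drive_tool(rows=[[[0,0,0.0002],0.05],[[0,0,0.0002],0.05],[[0,0,0.0002],0.05],[[0,0,0.0001],0.05],[[0,0,0],0]])

```text
t: 12.8
tool_pos: [0.5195, 0.0909, 0.1757]
tool_rot: [2.799, 1.426, 0.001]
contact_force: [0.3, -0.5, 2.1]
opening: 0.0253
grip_force: 49.8
```

```bash
python3 rd.py
```

```text
[519.46  90.88 175.66] 53.99 [ 0.25 -0.48  2.09] [-0.025  0.024 -0.087]
```

Request:
drive_tool(rows=[[[0,0,0.0002],0.05],[[0,0,0.0002],0.05],[[0,0,0.0001],0.05],[[0,0,0.0002],0.05],[[0,0,0],0]])

```text
t: 13.3
tool_pos: [0.5196, 0.0909, 0.1752]
tool_rot: [2.927, 1.14, 0.002]
contact_force: [0.9, -0.4, 3.9]
opening: 0.0254
grip_force: 49.9
```

```bash
python3 rd.py
```

```text
[519.57  90.89 175.19] 42.55 [ 0.88 -0.41  3.92] [-0.041  0.032 -0.049]
```

Request:
drive_tool(rows=[[[0,0,0],0.05],[[0,0,0],0.05],[[0,0,0],0.05],[[0,0,0],0]])

```text
t: 13.7
tool_pos: [0.5195, 0.0909, 0.1751]
tool_rot: [3.004, 0.918, 0.002]
contact_force: [-0.0, 0.0, 3.3]
opening: 0.0254
grip_force: 49.9
```

```bash
python3 rd.py
```

```text
[519.52  90.87 175.08] 33.97 [-0.03  0.03  3.31] [-0.031 -0.056 -0.027]
```

Request:
drive_tool(rows=[[[0,0,0.0001],0.04],[[0,0,0.0002],0.04],[[0,0,0.0001],0.04],[[0,0,0],0]])

```text
t: 14.1
tool_pos: [0.5195, 0.0909, 0.1747]
tool_rot: [3.054, 0.736, 0.002]
contact_force: [0.3, -0.6, 4.7]
opening: 0.0255
grip_force: 50.0
```

```bash
python3 rd.py
```

```text
[519.52  90.87 174.72] 27.1 [ 0.28 -0.61  4.74] [-0.021  0.019 -0.092]
```

Request:
drive_tool(rows=[[[0,0,0],0.04],[[0,0,0],0.03],[[0,0,0],0.01],[[0,0,0],0],[[0,0,0],0]])

```text
t: 14.6
tool_pos: [0.5195, 0.0909, 0.1746]
tool_rot: [3.081, 0.613, 0.002]
contact_force: [1.2, -0.4, 4.3]
opening: 0.0256
grip_force: 50.3
```

```bash
python3 rd.py; python3 - <<'E'
from m import *
dt=cap('top','end_t.png'); ds=cap('scene','end_s.png'); pickle.dump((dt,ds),open('end.pkl','wb'))
def c(d):
    q=proj(d,[.55,.10,.1]).astype(int); return cv2.resize(d['image'][q[1]-40:q[1]+40,q[0]-40:q[0]+40],(400,400),interpolation=cv2.INTER_CUBIC)
cv2.imwrite('pics/endc.png',np.hstack([c(dt),c(ds)]))
E
```

```text
[519.48  90.86 174.57] 22.5 [ 1.21 -0.37  4.29] [ 0.019 -0.033 -0.006]
```

View pics/endc.png

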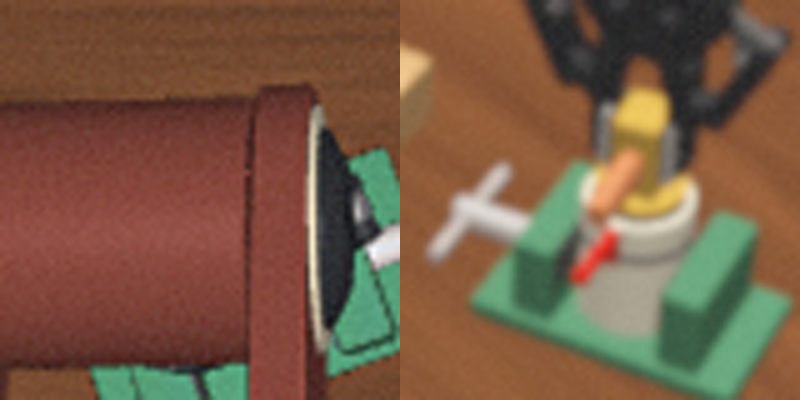

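Scene view: collar seated in the coupling, spout nearly over the red pointer. Test that the helix really holds: ease off the downward push.

Request:
drive_tool(rows=[[[0,0,-0.0005],0],[[0,0,-0.0005],0],[[0,0,0],0],[[0,0,0],0]])

```text
t: 15.1
tool_pos: [0.5193, 0.0908, 0.1748]
tool_rot: [3.082, 0.611, 0.001]
contact_force: [5.4, -0.0, -0.7]
opening: 0.0255
grip_force: 49.8
```

```bash
python3 rd.py
```

```text
[519.31  90.85 174.84] 22.41 [ 5.39 -0.03 -0.73] [-0.006 -0.72   0.076]
```

Request:
drive_tool(rows=[[[0,0,-0.0005],0],[[0,0,-0.0005],0],[[0,0,0],0],[[0,0,0],0]])

```text
t: 15.5
tool_pos: [0.5192, 0.0908, 0.175]
tool_rot: [3.082, 0.61, 0.001]
contact_force: [6.3, 0.8, -3.9]
opening: 0.0255
grip_force: 49.2
```

```bash
python3 rd.py
```

```text
[519.19  90.82 175.02] 22.39 [ 6.33  0.81 -3.94] [-0.004 -1.211 -0.028]
```

The helix holds it (tension on lifting). Relax the pull, turn the last bit, settle.

Request:
drive_tool(rows=[[[0,0,0.0005],0],[[0,0,0.0005],0.01],[[0,0,0],0.004],[[0,0,0],0],[[0,0,0],0]])

```text
t: 16.0
tool_pos: [0.5191, 0.0908, 0.1749]
tool_rot: [3.086, 0.589, 0.0]
contact_force: [5.0, -0.1, -2.7]
opening: 0.0253
grip_force: 49.9
```

```bash
python3 rd.py; python3 - <<'E'
from m import *
dt,d=pickle.load(open('end.pkl','rb'))
im,tf=up(d,*proj(d,[.55,.10,.1]).astype(int),r=30,s=8); H=hsv(im)
cop=((H[...,0]>4)&(H[...,0]<16)&(H[...,1]>100)&(H[...,2]>190)).astype(np.uint8)
k,lab,st,ce=cv2.connectedComponentsWithStats(cop); i=1+np.argmax(st[1:,4]); ys,xs=np.where(lab==i); print(st[i])
P=np.array([unproj(d,*tf((x,y)),.1165)[:2] for x,y in zip(xs[::5],ys[::5])]); m=P.mean(0)
w,V=np.linalg.eigh(np.cov(P.T)); print(m,np.degrees(np.arctan2(V[1,1],V[0,1])),4*np.sqrt(w)); v=m-[.5186,.0903]; print(np.degrees(np.arctan2(v[1],v[0])))
E
```

```text
[519.13  90.84 174.89] 21.59 [ 4.98 -0.09 -2.66] [-0.001 -0.871  0.065]
[ 223  159   83  100 4037]
[0.54721451 0.10293057] -154.84803283181094 [0.0140502  0.05451315]
23.81687922978465
```

Request:
drive_tool(rows=[[[0.0004,0.0001,0.0004],0],[[0,0,0],0],[[0,0,0],0]])

```text
t: 16.3
tool_pos: [0.5193, 0.0909, 0.1748]
tool_rot: [3.086, 0.588, -0.001]
contact_force: [2.8, 0.2, 0.7]
opening: 0.0255
grip_force: 50.1
```

Request:
drive_tool(rows=[[[0,0,0],0],[[0,0,0],0],[[0,0,0],0],[[0,0,0],0],[[0,0,0],0],[[0,0,0],0],[[0,0,0],0]], jaw=0)

```text
t: 17.0
tool_pos: [0.5195, 0.0909, 0.1747]
tool_rot: [-3.086, -0.588, 0.0]
contact_force: [-0.4, -0.0, -0.7]
opening: 0.0854
grip_force: 0.0
```

Request:
drive_tool(rows=[[[0,0,-0.01],0],[[0,0,-0.03],0],[[0,0,-0.04],0],[[0,0,-0.04],0],[[-0.035,0,-0.02],0],[[-0.035,0,0],0],[[-0.03,0.03,0],0],[[0,0.045,0],0],[[0,0.045,0],0],[[0,0.045,0],0]])

```text
t: 18.0
tool_pos: [0.4874, -0.1009, 0.3161]
tool_rot: [3.085, 0.588, 0.003]
contact_force: [0.4, -0.5, -0.1]
opening: 0.0854
grip_force: 0.0
```

Request:
drive_tool(rows=[[[0,0.045,0],0],[[0,0.045,0],0],[[0,0.045,0],0],[[0,0,0],0]])

```text
t: 18.4
tool_pos: [0.5377, -0.2292, 0.3148]
tool_rot: [3.086, 0.581, -0.001]
contact_force: [-0.2, 0.6, -0.8]
opening: 0.0854
grip_force: 0.0
```

```bash
python3 rd.py; python3 - <<'E'
from m import *
d=cap('top','fin.png'); pickle.dump(d,open('fin.pkl','wb'))
im,tf=up(d,262,262,r=40,s=8); H=hsv(im)
cop=((H[...,0]>2)&(H[...,0]<13)&(H[...,1]>110)&(H[...,2]>150)).astype(np.uint8)
k,lab,st,ce=cv2.connectedComponentsWithStats(cop); i=1+np.argmax(st[1:,4]); ys,xs=np.where(lab==i); print(st[i])
P=np.array([unproj(d,*tf((x,y)),.1165)[:2] for x,y in zip(xs[::5],ys[::5])]); m=P.mean(0)
w,V=np.linalg.eigh(np.cov(P.T)); v=m-[.5186,.0903]; print(m,np.degrees(np.arctan2(V[1,1],V[0,1])),4*np.sqrt(w),np.degrees(np.arctan2(v[1],v[0])))
cv2.imwrite('pics/finc.png',np.hstack([cv2.resize(d['image'],(533,400)),cv2.resize(im,(267,267))[:,:] if 0 else cv2.copyMakeBorder(cv2.resize(im,(267,267)),0,133,0,0,cv2.BORDER_CONSTANT)]))
E
```

```text
[ 537.71 -229.17  314.81] 21.33 [-0.24  0.64 -0.76] [-0.023  0.089  0.006]
[  229   144   107   206 10184]
[0.55536135 0.10486765] -159.77921265708812 [0.01560096 0.0521726 ] 21.61725230075112
```

View pics/finc.png

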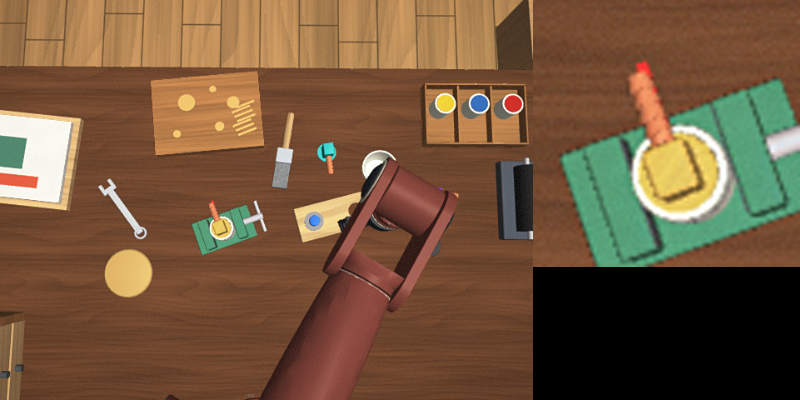

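The spout covers the red pointer (about 21° against 20.8°), the elbow is seated, and the gripper is clear. Handing in.

```bash
python3 -c "
from station import ctrl
print(ctrl.finish_job())"
```

```text
the job is handed in; nothing more can be done
None
```

The brass elbow is screwed into the coupling with its lugs held by the thread, the spout stopped at the red pointer (about 21° against 20.8°), the gripper let go and clear, and the job handed in at about 18 s.

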